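# Change the carrier gas over to the standby line

### The job

Change the chromatographs' carrier gas over to the standby line without interrupting the flow: on the gas panel, push the lever of the shut supply valve round with one fingertip until that valve is fully open, and only then push the lever of the other supply valve round until it is fully shut. Do not grip the levers or press hard against their stops, and leave the outlet valve open. Disturb none of the things lying about.

Things in the scene. Friction and masses are not known exactly. Their poses are not given: they have to be found in the camera images.
- panel: fixed gas panel: grey deck 320 x 520 mm, top at z 30 mm; 11 mm tubes at z 60 mm. Two supply tubes run along its x, at y -90 and +90 mm, each with a lever valve at x 0, into a header tube along y at x 105 mm (gauge in its middle, 50 mm wide, top at z 111 mm); the outlet valve is on the header at y -205 mm. Origin on the bench midway between the supply valves; x leads away from the robot
- standby_lever (a joint): lever of the closed supply valve (standby line, shut at the start; on either supply tube; points to the panel's +y when shut, -x when open). 0 rad = shut (across its tube), 1.571 = open (in line with it); opens counter-clockwise from above. Hard stops at both ends; stiff (0.33 N m, some 5 N at the sleeve), stays where left
- standby_pivot (a point): pivot of the standby supply lever: on the vertical turning axis, at mid-height of the lever's sleeve (106 mm above the bench). Turns with the lever: x points from the pivot along the lever to its free end, z up
- standby_end (a point): free end of the standby supply lever, 92 mm from the pivot, at mid-height of the sleeve. The black sleeve runs from 30 to 92 mm from the pivot, is 18 mm wide and 10 mm high (z 101 to 111 mm); below it there is free space down to 75 mm above the bench or lower
- duty_lever (a joint): lever of the open supply valve (line in use, open at the start; on the other supply tube; points to the panel's +y when shut, -x when open). 0 rad = shut (across its tube), 1.571 = open (in line with it); opens counter-clockwise from above. Hard stops at both ends; stiff (0.33 N m, some 5 N at the sleeve), stays where left
- duty_pivot (a point): pivot of the in-use supply lever: on the vertical turning axis, at mid-height of the lever's sleeve (106 mm above the bench). Turns with the lever: x points from the pivot along the lever to its free end, z up
- duty_end (a point): free end of the in-use supply lever, 92 mm from the pivot, at mid-height of the sleeve. The black sleeve runs from 30 to 92 mm from the pivot, is 18 mm wide and 10 mm high (z 101 to 111 mm); below it there is free space down to 75 mm above the bench or lower
- outlet_lever (a joint): lever of the outlet valve (on the header's right-hand end, open at the start, to stay open, lever pointing to the panel's +y). 0 rad = shut (across its tube), 1.571 = open (in line with it); opens counter-clockwise from above. Hard stops at both ends; stiff (0.33 N m, some 5 N at the sleeve), stays where left
- outlet_pivot (a point): pivot of the outlet lever: on the vertical turning axis, at mid-height of the lever's sleeve (106 mm above the bench). Turns with the lever: x points from the pivot along the lever to its free end, z up
- wrench: open-ended spanner, 150 mm long, lying on the panel's deck between the supply tubes; origin under it
- tape: roll of white thread tape, 54 mm across, 14 mm high, lying on the deck; origin centre of its underside
- jar: squat glass jar of ferrules, 36 mm across, 34 mm high, on the deck; origin centre of its underside
- amber: amber glass bottle with black cap, 56 mm across, 110 mm high, on the bench left of the panel; origin centre of its underside
- beaker: small glass beaker, 54 mm across, 65 mm high, on the bench left of the panel; origin centre of its underside
- vial: crimped glass headspace vial, 22 mm across, 75 mm high, on the bench left of the panel; origin centre of its underside
- meter: hand-held grey flow meter, 130 x 66 x 26 mm, lying on the deck's right-hand part; origin centre of its underside
- carton: small carton of septa, 55 x 85 x 45 mm, on the bench left of the panel on the robot's side; origin centre of its underside
- standby_valve: steel ball valve, fixed (supply valve that is shut at the start), 86 mm long, top of its body 75 mm above the bench; origin on the bench below the lever's pivot, x along its tube
- duty_valve: steel ball valve, fixed (supply valve that is open at the start), 86 mm long, top of its body 75 mm above the bench; origin on the bench below the lever's pivot, x along its tube
- outlet_valve: steel ball valve, fixed (outlet valve), 86 mm long, top of its body 75 mm above the bench; origin on the bench below the lever's pivot, x along its tube

How it is judged:
By the outcome, as a careful person would: the job done as asked, in the order asked, and still so for the second after the job is handed in, with the robot touching nothing.
It also fails if it takes over 56 s, if anything falls off the work surface, if the arm or the gripper's body presses on something with over 40 N, if the wrist force passes 120 N, or if a joint passes its speed limit or range.

### The arm

A 6-joint arm with a two-finger parallel gripper is mounted at the origin on the work surface. World frame = base frame: x ahead of the robot, y to its left, z up, the work surface at z = 0. Lengths are in mm, angles in rad, forces in N, time in s.
With the tool pointing down it reaches from about 350 to 875 mm from the base axis. Payload 4.2 kg.
Tool frame: the origin (TCP) lies between the finger pads; the fingertips stand 25 mm ahead of it and the grasp point (between the pads) lies 6 mm ahead of it; z points along the fingers, y is the line along which they close (so a half turn about z gives the same grasp; the last joint's range is limited). The gripper opens to 85 mm and grips with 20 to 120 N. Pads are 22 mm wide; open, the fingers measure 114 mm over their backs; the gripper's body (76 mm by 85 mm) begins 54 mm behind the grasp point. The pads swing forward as they close: fully open they stand 13 mm farther back than shut.
Start: joints at [-1.038, 0.385, 0.008, 0, -1.194, -0.259], TCP at [169.011, -601.693, 256.312] pointing down, gripper open.
Joint ranges: [-3.14, 3.14], [-1.21, 2.06], [-1.07, 1.41], [-3.16, 2.05], [-2.99, -0.16], [-3.1, 3.1]. Speed limits (rad/s): [2.79, 2.79, 3.14, 3.14, 3.14, 3.14].

### API

Orientations are given as a unit quaternion [x, y, z, w].
In Python, from bench import read_state, get_image, job_done gives the robot as it stands.
- The arm moves only by the tool play_rows, never from a script. Its argument "series" is a list of rows, each a list of 6 numbers: the shift along the world's x, y, z in mm, then the turn, a rotation vector about the world's x, y, z in units of 6 degrees (1.0 is 6 degrees). A call has 1 to 20 rows; each row shifts and turns the commanded pose from where the row before left it; what a row does not reach is not made up. A row lasts 1/12 s, in which the tool goes at most 41.7 mm and 7.16 degrees, less where a joint would pass 70% of its speed; a pose out of reach is approached as far as the arm can. A call is refused whole if a number of a shift passes 41.7 or a number of a turn 1, either way. A call with a gripper value outside its range is refused whole. "gripper" is the opening, from 0 (shut) to 1 (fully open), set as the call begins (left out, the last holds). The fingers move at their own pace and stop on an object; the grip force is fixed at half the most. Time passes only in rows, so rows that do not move let the fingers close. It gives the time, the measured TCP pose, the force, the opening and the grip force at its end, in the units of the state.
- read_state(): the state, without advancing time (a new reading comes with each control period).
- get_image(name): name is "side" or "top" or "wrist"; returns a dict with "image" (384x512x3 uint8, red, green, blue), "fx", "fy", "cx", "cy" (pixels), "dist_coeffs" ([k1, k2, p1, p2, k3] as OpenCV has them; the pictures are not rectified), "eye" and "rotation" of the camera in the world. Camera axes: x right, y down, z forward; pixel columns grow to the right and rows downward; lengths in mm; the calibration is good to about 2 mm. A picture is of the moment at which its call begins. There is no depth.
- job_done(): hands the job in; it is judged then, once.
The state is a dict: "clock": time; "joints": joint angles; "joint_vel": joint speeds; "joint_efforts": joint torques, N m; "position": TCP position; "ee_rot": TCP orientation; "contact_force": force on the tool from outside, world axes, zero at the start; "wrist_torque": the same for the moment, N m; "gripper_width": finger opening in mm; "grasp_force": force on a finger pad.
Only numpy, scipy, OpenCV 4.12 (cv2) and the standard library are available. Lean on these libraries where they do the work, as an engineer would, in place of code of your own. Each camera call takes 0.05 s, during which the arm holds its last target. There are 200 camera calls.

## Working session

There is one attempt and no reset: what is moved stays moved. The work goes in short steps, Python scripts to look and compute and a tool call to move; the robot and the scene stay as the last step left them, time stands still between calls to the robot, and variables do not carry over. Pictures are saved under pics/ and viewed, at most 12 in all, crops included, and the job is handed in when it is done.

Besides the shell and the picture viewer there is one more tool, called after "Call:" as name(argument=value, ...), one argument or row to a line, values as JSON. play_rows: Moves the arm, as the interface text tells. Its arguments: {"type":"object","properties":{"series":{"type":"array","items":{"type":"array","items":{"type":"number"}}},"gripper":{"type":"number"}},"required":["series"]}

```bash
mkdir -p pics
python3 - <<'E'
from bench import *
import cv2
s=read_state();print(s)
for n in("top","side"):
    g=get_image(n);cv2.imwrite(f"pics/{n}0.png",g["image"][:,:,::-1]);print(n,{k:v for k,v in g.items() if k!="image"})
E
```

```text
{'clock': 0.0, 'joints': array([-1.03836966e+00,  3.85534405e-01,  6.63333545e-03, -5.20730843e-04,
       -1.19401114e+00, -2.58633427e-01]), 'joint_vel': array([ 0.00186183, -0.00026199, -0.00084277,  0.00160118, -0.00111377,
       -0.00129189]), 'joint_efforts': array([ 1.87809615e-03, -3.92289484e+01,  1.88402510e+01,  4.18630645e+00,
       -4.58584007e-03, -4.93878943e-06]), 'position': array([ 168.89117716, -601.19273774,  255.23461929]), 'ee_rot': array([-1.36374194e-01,  9.90656803e-01,  1.06950198e-03, -1.84306228e-04]), 'contact_force': array([ 0.06538664, -0.09673319, -0.2905002 ]), 'wrist_torque': array([-0.00059178, -0.00271121,  0.02188469]), 'grasp_force': 0.0, 'gripper_width': 85.1506280494802}
top {'fx': 375.36071283691376, 'fy': 375.36071283691376, 'cx': 248.20426255714474, 'cy': 198.84881280087788, 'dist_coeffs': array([-0.00426531,  0.        ,  0.        ,  0.        ,  0.        ]), 'eye': array([ 397.48697314,   54.28152846, 1123.24108527]), 'rotation': array([-0.70266511,  0.70711556, -0.0493453 ,  0.06176054])}
side {'fx': 377.6864264584713, 'fy': 377.6864264584713, 'cx': 251.98606023131188, 'cy': 186.57228939740648, 'dist_coeffs': array([-0.01054267,  0.        ,  0.        ,  0.        ,  0.        ]), 'eye': array([525.31845669, 675.71514589, 644.9234165 ]), 'rotation': array([-0.02234632,  0.9127918 , -0.40780964,  0.00175371])}
```

View pics/top0.png

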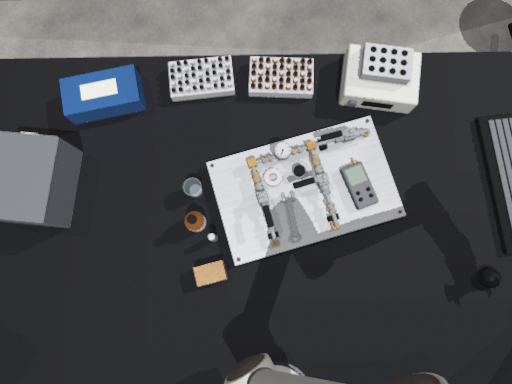

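View pics/side0.png

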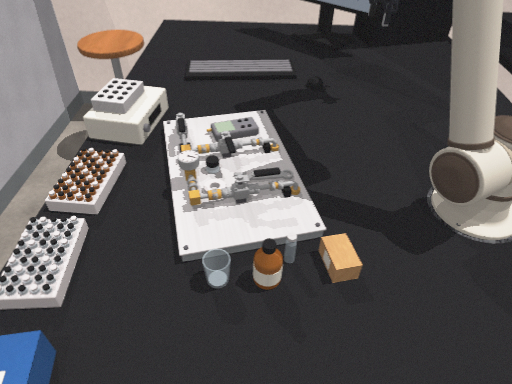

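```bash
cat > h.py <<'E'
import numpy as np,cv2
from scipy.spatial.transform import Rotation as R
def ray(g,u,v):
    K=np.array([[g["fx"],0,g["cx"]],[0,g["fy"],g["cy"]],[0,0,1]])
    p=cv2.undistortPoints(np.array([[[u,v]]],float),K,g["dist_coeffs"])[0,0]
    return R.from_quat(g["rotation"]).apply([p[0],p[1],1])
def atz(g,u,v,z):
    d=ray(g,u,v);e=g["eye"];return e+d*(z-e[2])/d[2]
def proj(g,P):
    K=np.array([[g["fx"],0,g["cx"]],[0,g["fy"],g["cy"]],[0,0,1]])
    q=R.from_quat(g["rotation"]).inv()
    return cv2.projectPoints(q.apply(np.atleast_2d(P)-g["eye"]),np.zeros(3),np.zeros(3),K,g["dist_coeffs"])[0][:,0]
E
python3 - <<'E'
from bench import *
from h import *
g=get_image("top")
im=g["image"][:,:,::-1]
cv2.imwrite("pics/crop.png",cv2.resize(im[115:265,200:410],None,fx=3.8,fy=3.8,interpolation=cv2.INTER_CUBIC))
for n,u,v,z in [("cornFL",208,184,30),("FR",381,121,30),("NL",236,262,30),("NR",403,211,30)]: print(n,atz(g,u,v,z))
E
```

```text
cornFL [616.59332862 192.47573957  30.        ]
FR [ 806.79469941 -330.7103767    30.        ]
NL [387.41764692 109.09982655  30.        ]
NR [ 531.60007842 -377.9478478    30.        ]
```

View pics/crop.png

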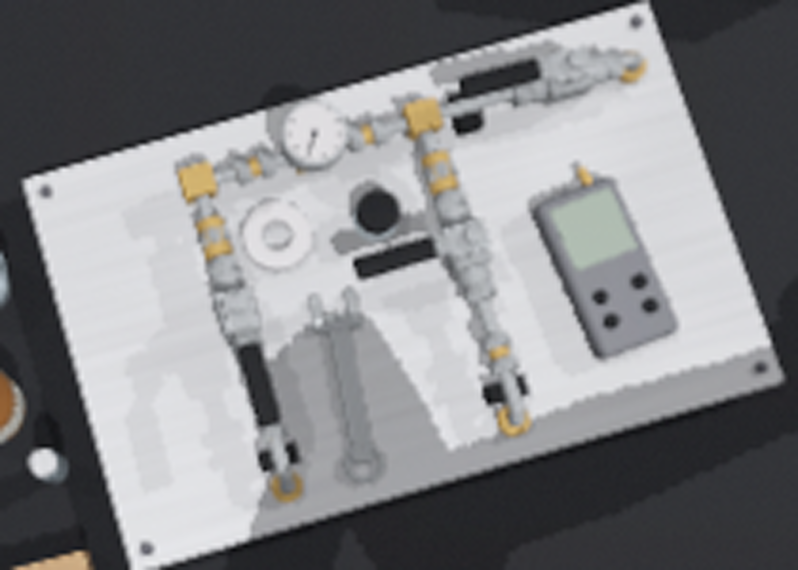

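```bash
cat >> h.py <<'E'
def crop(x,y): return (x+.5)/3.8-.5+200,(y+.5)/3.8-.5+115
E
python3 - <<'E'
from bench import *
from h import *
from scipy.optimize import least_squares
g=get_image("top")
obs=[((160,260,30),(22,180)),((160,-260,30),(648,2)),((-160,260,30),(133,568)),((-160,-260,30),(783,380)),
((105,90,68),(197,181)),((105,-90,68),(423,116)),((0,-29,111),(355,266)),((0,-60,111),(396,256)),((-61,90,111),(258,384))]
L=np.array([o[0] for o in obs],float);U=np.array([crop(*o[1]) for o in obs])
def w(p,L): 
    c,s=np.cos(p[2]),np.sin(p[2]);return np.c_[p[0]+c*L[:,0]-s*L[:,1],p[1]+s*L[:,0]+c*L[:,1],L[:,2]]
f=lambda p:(proj(g,w(p,L))-U).ravel()
r=least_squares(f,[590,-100,.3],loss='soft_l1');print(r.x,np.round(f(r.x).reshape(-1,2),1))
for n,(x,y) in dict(standby=(0,-90),send=(0,2),duty=(0,90),dend=(-92,90),tape=0).items() if 0 else dict(standby=(0,-90),send=(0,2),duty=(0,90),dend=(-92,90)).items(): print(n,w(r.x,np.array([[x,y,106.]])))
p=r.x;c,s=np.cos(p[2]),np.sin(p[2])
for n,xy,z in [("jar",(378,212),64),("tape",(278,235),44),("gauge",(315,133),111),("amber",(0,0),0)]:
    a=atz(g,*crop(*xy),z)[:2]-p[:2];print(n,c*a[0]+s*a[1],-s*a[0]+c*a[1])
E
```

```text
[ 5.96958971e+02 -5.43012285e+01  2.77152283e-01] [[-12.8   1.5]
 [-12.6   1.3]
 [-13.6   3.4]
 [-12.6   2.4]
 [  0.5  -0.5]
 [  0.5  -0.4]
 [ 11.2  -3.1]
 [ 11.2  -3.5]
 [  1.5  -0.8]]
standby [[ 621.58456568 -140.86669554  106.        ]]
send [[596.41173561 -52.37755142 106.        ]]
duty [[572.33337642  32.2642386  106.        ]]
dend [[483.8442323    7.09140854 106.        ]]
jar 42.98452810667405 -33.51300045714332
tape 51.2421741979517 42.2462791619098
gauge 103.51241760837786 1.492685847037901
amber 315.636481057109 200.97975419595332
```

Run:
```python
from bench import *
from h import *
from scipy.optimize import least_squares
g=get_image("top")
obs=[((160,260,30),(22,180)),((160,-260,30),(648,2)),((-160,260,30),(133,568)),((-160,-260,30),(783,380)),
((105,90,68),(197,181)),((105,-90,68),(423,116)),((0,2,111),(355,268)),((0,-29,111),(396,256)),((-61,90,111),(257,384)),((-92,90,111),(268,424))]
L=np.array([o[0] for o in obs],float);U=np.array([crop(*o[1]) for o in obs])
def w(p,L): 
    c,s=np.cos(p[2]),np.sin(p[2]);return np.c_[p[0]+c*L[:,0]-s*L[:,1],p[1]+s*L[:,0]+c*L[:,1],L[:,2]]
def f(p):
    M=L.copy();M[:4,:2]+=p[3:];return (proj(g,w(p,M))-U).ravel()
r=least_squares(f,[590,-100,.3,0,0],loss='soft_l1');print(r.x,np.round(f(r.x).reshape(-1,2),1).tolist())
for n,(x,y) in dict(standby=(0,-90),send=(0,2),duty=(0,90),dend=(-92,90)).items(): print(n,w(r.x,np.array([[x,y,106.]])))
p=r.x;c,s=np.cos(p[2]),np.sin(p[2])
for n,xy,z in [("jar",(378,212),64),("tape",(278,235),44),("gauge",(315,133),111),("wrenchNear",(360,470),35),("wrenchFar",(345,300),35)]:
    a=atz(g,*crop(*xy),z)[:2]-p[:2];print(n,c*a[0]+s*a[1],-s*a[0]+c*a[1])
```

```text
[ 5.95533928e+02 -5.18297877e+01  2.74292296e-01 -3.56546497e+00
 -4.12204185e+01] [[-0.0, -0.9], [0.1, -0.6], [-0.5, 0.9], [0.4, 0.4], [-0.3, -0.1], [-0.2, 0.1], [-0.5, 0.1], [-0.5, 0.1], [0.7, -0.3], [1.1, 0.1]]
standby [[ 619.91184655 -138.4653295   106.        ]]
send [[594.99219695 -49.9045534  106.        ]]
duty [[571.15601037  34.80575417 106.        ]]
dend [[482.59523427   9.88610457 106.        ]]
jar 43.78254066771642 -36.154974840545826
tape 51.823482681769825 39.627611674387126
gauge 104.21006693226443 -0.9763229234446449
wrenchNear -138.32994211380014 30.996600945896105
wrenchFar -10.052174436480085 3.64812944264657
```

Call:
play_rows(
  gripper=0,
  series=[
    [19,22,0,0,0,-0.75],
    [19,22,0,0,0,-0.75],
    [19,22,0,0,0,-0.75],
    [19,22,0,0,0,-0.75],
    [19,22,0,0,0,-0.75],
    [19,22,0,0,0,-0.75],
    [19,22,0,0,0,-0.75],
    [19,22,0,0,0,-0.75],
    [19,22,0,0,0,-0.75],
    [19,22,0,0,0,-0.75],
    [19,22,0,0,0,-0.75],
    [19,22,0,0,0,-0.75],
    [19,22,0,0,0,-0.75],
    [19,22,0,0,0,-0.75],
    [19,22,0,0,0,-0.75],
    [19,22,0,0,0,-0.75],
    [19,22,0,0,0,-0.75],
    [19,22,0,0,0,-0.75],
    [19,22,0,0,0,-0.75],
    [19,22,0,0,0,-0.75],
  ],
)

```text
clock: 1.92
position: [549.7, -160.4, 256.3]
ee_rot: [0.605, 0.796, 0.0, -0.0]
contact_force: [1.0, -1.0, 0.2]
gripper_width: 0.1
grasp_force: 0.0
```

Call:
play_rows(
  series=[
    [20,20,-10,0,0,0],
    [20,20,-10,0,0,0],
    [20,20,-10,0,0,0],
    [20,20,-10,0,0,0],
    [3,19,-10,0,0,0],
    [0,0,0,0,0,0],
    [0,0,0,0,0,0],
  ],
)

```text
clock: 2.5
position: [631.8, -61.9, 205.2]
ee_rot: [0.603, 0.797, -0.001, -0.001]
contact_force: [-0.2, -0.6, 0.6]
gripper_width: -0.2
grasp_force: 0.0
```

Run:
```python
from bench import *
from h import *
s=read_state();print(s["clock"],s["position"],s["ee_rot"],s["joints"],s["gripper_width"],R.from_quat(s["ee_rot"]).as_matrix()[:,1])
g=get_image("wrist");im=g["image"][:,:,::-1].copy();cv2.imwrite("pics/w1.png",im)
print(g["eye"])
p=[595.5,-51.8,.2743];c,q=np.cos(p[2]),np.sin(p[2])
for n,x,y in [("piv",0,-90),("end",0,2),("s30",0,-60)]:print(n,proj(g,[p[0]+c*x-q*y,p[1]+q*x+c*y,111]))
print(proj(g,s["position"]-[0,0,25]))
```

```text
2.5 [631.78172364 -61.88700691 205.16819062] [ 0.60331797  0.79749979 -0.00088626 -0.00085546] [ 1.56821716e-01  4.39675407e-01 -3.79897391e-02 -3.86890993e-06
 -1.09559473e+00 -3.02292753e+00] -0.2051228060844268 [ 0.96229039  0.27201328 -0.00244582]
[612.00645614  10.26719505 323.15027461]
piv [[207.78265011 291.68655504]]
end [[202.55907387 172.6842644 ]]
s30 [[206.17412518 255.98448879]]
[[250.36381162 250.82646773]]
```

View pics/w1.png

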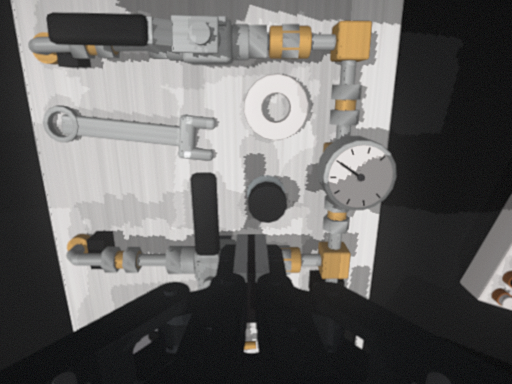

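Call:
play_rows(
  series=[
    [0,0,-20,0,0,0],
    [0,0,-20,0,0,0],
    [0,0,-20,0,0,0],
    [0,0,-20,0,0,0],
    [0,0,-12,0,0,0],
    [0,0,0,0,0,0],
    [-2,-0.5,0,0,0,0],
    [-2,-0.5,0,0,0,0],
    [-2,-0.5,0,0,0,0],
    [0,0,0,0,0,0],
  ],
)

```text
clock: 3.38
position: [626.2, -64.3, 115.8]
ee_rot: [0.604, 0.797, 0.001, 0.001]
contact_force: [-0.7, 0.4, 0.2]
gripper_width: 0.2
grasp_force: 0.0
```

```bash
cat > arc.py <<'E'
import sys
from h import *
# arc.py pivy sgn r d0 d1 phis...: TCP waypoints (world) on finger path and deltas, phi = lever angle in panel
def wp(pivy,sgn,r,d,phi):
    t=np.radians(phi);c,s=np.cos(t),np.sin(t)
    x=r*c+sgn*d*s; y=pivy+r*s-sgn*d*c
    C,S=np.cos(.2743),np.sin(.2743)
    return np.array([595.5+C*x-S*y,-51.8+S*x+C*y])
E
python3 - <<'E'
from arc import *
for d in(23.5,20):
  P=np.array([wp(-90,1,70,d,f) for f in range(90,181,6)]);print(d,P[0],P[-1]);print(np.diff(P,axis=0).round(1).tolist())
E
```

```text
23.5 [623.53891701 -64.68678133] [ 546.13001287 -134.77502257]
[[-7.7, -0.0], [-7.7, -0.8], [-7.6, -1.6], [-7.3, -2.4], [-7.1, -3.2], [-6.7, -3.9], [-6.2, -4.6], [-5.7, -5.2], [-5.2, -5.8], [-4.5, -6.3], [-3.8, -6.7], [-3.1, -7.1], [-2.4, -7.4], [-1.6, -7.6], [-0.8, -7.7]]
20 [620.16976435 -65.63483744] [ 547.07806897 -138.14417523]
[[-7.6, -0.4], [-7.5, -1.2], [-7.4, -1.9], [-7.1, -2.7], [-6.8, -3.4], [-6.4, -4.1], [-5.9, -4.8], [-5.4, -5.4], [-4.8, -5.9], [-4.2, -6.4], [-3.5, -6.8], [-2.8, -7.1], [-2.0, -7.4], [-1.2, -7.5], [-0.4, -7.6]]
```

Call:
play_rows(
  series=[
    [-2.5,-0.5,-2,0,0,0],
    [-3.8,0,0,0,0,0.5],
    [-3.9,0,0,0,0,0.5],
    [-3.8,-0.4,0,0,0,0.5],
    [-3.9,-0.4,0,0,0,0.5],
    [-3.8,-0.8,0,0,0,0.5],
    [-3.8,-0.8,0,0,0,0.5],
    [-3.7,-1.2,0,0,0,0.5],
    [-3.6,-1.2,0,0,0,0.5],
  ],
)

```text
clock: 4.13
position: [595.5, -68.5, 113.1]
ee_rot: [0.424, 0.906, 0.002, 0.003]
contact_force: [3.6, 2.6, -1.5]
gripper_width: 0.2
grasp_force: 2.3
```

Run:
```python
from bench import *
from h import *
s=read_state();print(s["clock"],s["position"],s["contact_force"],s["wrist_torque"])
g=get_image("wrist");cv2.imwrite("pics/w2.png",g["image"][:,:,::-1])
```

```text
4.1333 [595.47035156 -68.51571261 113.10740121] [ 3.57935914  2.63045166 -1.49656544] [ 0.66881348 -1.20501682 -0.05450396]
```

View pics/w2.png

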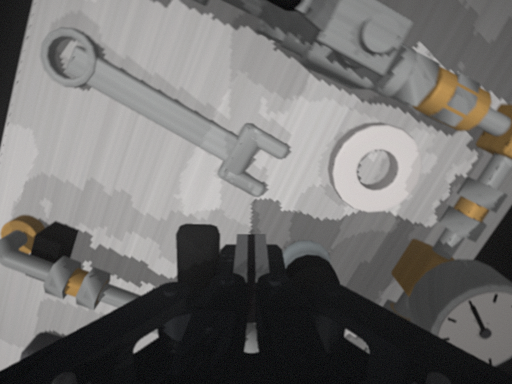

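Call:
play_rows(
  series=[
    [-3.6,-1.6,0,0,0,0.5],
    [-3.5,-1.6,0,0,0,0.5],
    [-3.4,-1.9,0,0,0,0.5],
    [-3.3,-2.0,0,0,0,0.5],
    [-3.1,-2.3,0,0,0,0.5],
    [-3.1,-2.3,0,0,0,0.5],
    [-2.9,-2.6,0,0,0,0.5],
    [-2.8,-2.6,0,0,0,0.5],
    [-2.6,-2.9,0,0,0,0.5],
    [-2.6,-2.9,0,0,0,0.5],
    [-2.3,-3.1,0,0,0,0.5],
    [-2.2,-3.2,0,0,0,0.5],
    [-1.9,-3.3,0,0,0,0.5],
    [-1.9,-3.4,0,0,0,0.5],
    [-1.5,-3.5,0,0,0,0.5],
    [-1.6,-3.6,0,0,0,0.5],
  ],
)

```text
clock: 5.52
position: [551.2, -111.4, 112.9]
ee_rot: [0.019, 1.0, 0.001, 0.001]
contact_force: [0.6, 5.1, 1.7]
gripper_width: 0.0
grasp_force: 2.4
```

```bash
cat > look.py <<'E'
import sys
from bench import *
from h import *
s=read_state();print(s["clock"],s["position"].round(1),s["contact_force"].round(1),s["joints"].round(2),R.from_quat(s["ee_rot"]).as_matrix()[:,1].round(3))
C,S=np.cos(.2743),np.sin(.2743);a=s["position"][:2]-[595.5,-51.8];print("panel",C*a[0]+S*a[1],-S*a[0]+C*a[1])
g=get_image("wrist");cv2.imwrite(sys.argv[1],g["image"][:,:,::-1])
E
python3 look.py pics/w3.png
```

```text
5.5167 [ 551.2 -111.4  112.9] [0.6 5.1 1.7] [ 0.09  0.42 -0.33 -0.   -0.81 -1.7 ] [0.039 0.999 0.001]
panel -58.78151525199345 -45.33098183529643
```

View pics/w3.png

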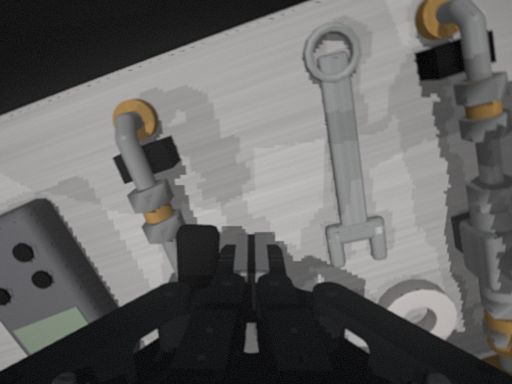

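Call:
play_rows(
  series=[
    [-1.2,-3.7,0,0,0,0.5],
    [-1.2,-3.7,0,0,0,0.5],
    [-0.8,-3.8,0,0,0,0.5],
    [-0.8,-3.8,0,0,0,0.5],
  ],
)

```text
clock: 5.9
position: [546.9, -126.5, 112.8]
ee_rot: [-0.085, 0.996, 0.0, 0.0]
contact_force: [-0.2, 4.5, 3.0]
gripper_width: 0.1
grasp_force: 2.4
```

Call:
play_rows(
  series=[
    [-0.2,-1.3,0,0,0,0.16],
    [-0.2,-1.3,0,0,0,0.16],
  ],
)

```text
clock: 6.07
position: [546.6, -129.5, 112.8]
ee_rot: [-0.101, 0.995, 0.0, 0.0]
contact_force: [-0.3, 4.5, 2.5]
gripper_width: 0.1
grasp_force: 2.3
```

Call:
play_rows(
  series=[
    [0,-1.3,0,0,0,0.16],
    [0,0,0,0,0,0],
  ],
)

```text
clock: 6.23
position: [546.5, -131.1, 112.6]
ee_rot: [-0.109, 0.994, 0.0, 0.0]
contact_force: [0.0, 4.5, 2.8]
gripper_width: 0.2
grasp_force: 2.1
```

Not at the stop yet; small steps on.

Call:
play_rows(
  series=[
    [0,-1,0,0,0,0.13],
    [0,-1,0,0,0,0.13],
  ],
)

```text
clock: 6.4
position: [546.3, -133.1, 112.3]
ee_rot: [-0.123, 0.992, 0.0, -0.0]
contact_force: [-1.7, 4.4, 3.3]
gripper_width: -0.1
grasp_force: 2.3
```

Call:
play_rows(
  series=[
    [0.1,-0.8,0,0,0,0.1],
    [0,0,0,0,0,0],
  ],
)

```text
clock: 6.57
position: [546.3, -134.2, 112.2]
ee_rot: [-0.128, 0.992, 0.0, -0.0]
contact_force: [-0.7, 3.9, 3.3]
gripper_width: 0.1
grasp_force: 2.1
```

Call:
play_rows(
  series=[
    [0.1,-0.5,0,0,0,0],
    [0,0,0,0,0,0],
  ],
)

```text
clock: 6.73
position: [546.4, -134.6, 112.2]
ee_rot: [-0.128, 0.992, 0.0, -0.0]
contact_force: [-2.0, 3.8, 2.7]
gripper_width: -0.2
grasp_force: 2.1
```

Call:
play_rows(
  series=[
    [0.1,-0.5,0,0,0,0],
    [0,0,0,0,0,0],
  ],
)

```text
clock: 6.9
position: [546.5, -135.1, 112.2]
ee_rot: [-0.128, 0.992, 0.0, -0.0]
contact_force: [-2.6, 3.7, 2.8]
gripper_width: 0.1
grasp_force: 2.2
```

Call:
play_rows(
  series=[
    [0.1,-0.5,0,0,0,0],
    [0,0,0,0,0,0],
  ],
)

```text
clock: 7.07
position: [546.5, -135.5, 112.2]
ee_rot: [-0.128, 0.992, 0.0, -0.0]
contact_force: [-2.8, 3.9, 2.0]
gripper_width: 0.3
grasp_force: 2.4
```

Call:
play_rows(
  series=[
    [0.1,-0.5,0,0,0,0],
    [0,0,0,0,0,0],
  ],
)

```text
clock: 7.23
position: [546.6, -136.0, 112.2]
ee_rot: [-0.128, 0.992, 0.0, -0.0]
contact_force: [-2.6, 4.3, 4.1]
gripper_width: -0.1
grasp_force: 2.4
```

Call:
play_rows(
  series=[
    [0.1,-0.5,0,0,0,0],
    [0.1,-0.5,0,0,0,0],
    [0,0,0,0,0,0],
  ],
)

```text
clock: 7.48
position: [546.7, -136.8, 112.2]
ee_rot: [-0.128, 0.992, 0.0, -0.001]
contact_force: [-2.9, 5.0, 3.9]
gripper_width: -0.1
grasp_force: 3.1
```

Call:
play_rows(
  series=[
    [0.1,-0.5,0,0,0,0],
    [0,0,0,0,0,0],
  ],
)

```text
clock: 7.65
position: [546.8, -136.9, 112.2]
ee_rot: [-0.128, 0.992, 0.001, -0.001]
contact_force: [-2.9, 6.6, 4.6]
gripper_width: 0.2
grasp_force: 4.0
```

```bash
python3 look.py pics/w4.png
```

```text
7.65 [ 546.8 -136.9  112.2] [-2.9  6.6  4.6] [ 0.04  0.43 -0.33 -0.   -0.82 -1.35] [-0.254  0.967  0.001]
panel -69.96540592628068 -68.67643825616445
```

View pics/w4.png

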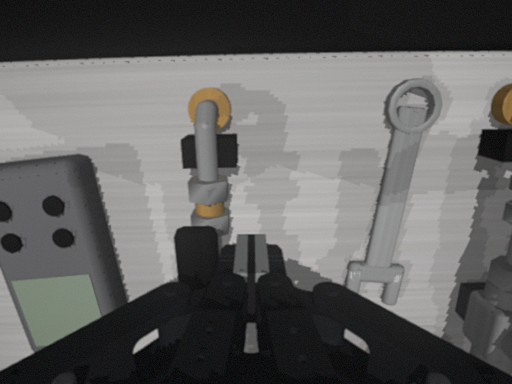

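Call:
play_rows(
  series=[
    [0.1,-0.4,0,0,0,0],
    [0,0,0,0,0,0],
  ],
)

```text
clock: 7.87
position: [546.7, -136.9, 112.1]
ee_rot: [-0.128, 0.992, 0.001, -0.001]
contact_force: [-3.8, 8.6, 4.2]
gripper_width: -0.0
grasp_force: 4.8
```

Call:
play_rows(
  series=[
    [-1.3,4.8,0,0,0,0],
    [-4,14.4,0,0,0,0],
    [-5.4,19.3,0,0,0,0],
    [-5.4,19.3,0,0,0,0],
    [-5.4,19.3,0,0,0,0],
    [-5.4,19.3,0,0,0,0],
    [-5.4,19.3,0,0,0,0],
    [0,0,0,0,0,0],
    [0,0,0,0,0,0],
  ],
)

```text
clock: 8.62
position: [515.5, -21.9, 112.4]
ee_rot: [-0.129, 0.992, -0.0, 0.0]
contact_force: [0.4, -0.8, 0.3]
gripper_width: 0.2
grasp_force: 0.0
```

```bash
python3 look.py pics/w5.png
python3 - <<'E'
from bench import *
from arc import *
g=get_image("top");a=cv2.resize(g["image"][115:265,200:410,::-1],None,fx=3.8,fy=3.8,interpolation=cv2.INTER_CUBIC)
b=cv2.resize(cv2.imread("pics/w5.png"),(760,570))[:300:1]
cv2.imwrite("pics/c5.png",np.vstack([cv2.resize(a,(420,300)),cv2.resize(cv2.imread("pics/w5.png"),(420,300))]))
P=np.array([wp(90,-1,70,21.3,f) for f in range(180,89,-6)]);print(P[0],P[-1]);print(np.diff(P,axis=0).round(1).tolist())
E
```

```text
8.6167 [515.5 -21.9 112.4] [ 0.4 -0.8  0.3] [ 0.27  0.36 -0.45  0.   -0.76 -1.59] [-0.256  0.967 -0.001]
panel -68.87794609012441 50.435819437566636
[509.5079599   -4.62946853] [531.65659189  96.44880857]
[[-3.8, 6.7], [-3.1, 7.0], [-2.3, 7.3], [-1.5, 7.5], [-0.8, 7.6], [0.0, 7.7], [0.8, 7.6], [1.6, 7.5], [2.4, 7.3], [3.2, 7.0], [3.9, 6.6], [4.5, 6.2], [5.2, 5.7], [5.7, 5.1], [6.2, 4.5]]
```

View pics/c5.png

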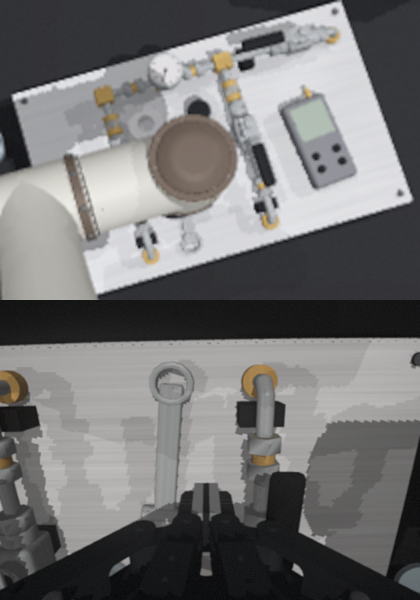

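Call:
play_rows(
  series=[
    [-1.5,5,0,0,0,0],
    [-1.5,5,0,0,0,0],
    [-1.5,5,0,0,0,0],
    [-0.8,2.5,0,0,0,0],
    [-1.9,3.3,0,0,0,-0.45],
    [-1.9,3.4,0,0,0,-0.45],
    [-1.6,3.5,0,0,0,-0.45],
    [-1.5,3.5,0,0,0,-0.45],
    [-1.2,3.6,0,0,0,-0.45],
    [-1.1,3.7,0,0,0,-0.45],
    [-0.8,3.7,0,0,0,-0.45],
    [-0.7,3.8,0,0,0,-0.45],
  ],
)

```text
clock: 9.72
position: [499.4, 23.1, 112.4]
ee_rot: [0.061, 0.998, -0.001, 0.0]
contact_force: [2.7, -5.5, -1.3]
gripper_width: 0.1
grasp_force: 2.6
```

```bash
python3 look.py pics/w6.png
```

```text
9.7167 [499.4  23.1 112.4] [ 2.7 -5.5 -1.3] [ 0.37  0.34 -0.49  0.   -0.75 -2.07] [ 0.122  0.993 -0.001]
panel -72.2152005375662 98.10813721075195
```

View pics/w6.png

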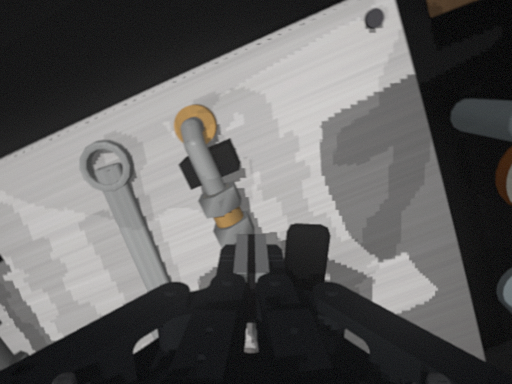

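Call:
play_rows(
  series=[
    [-0.4,3.8,0,0,0,-0.45],
    [-0.4,3.8,0,0,0,-0.45],
    [0,3.8,0,0,0,-0.45],
    [0,3.9,0,0,0,-0.45],
    [0.4,3.8,0,0,0,-0.45],
    [0.4,3.8,0,0,0,-0.45],
    [0.8,3.7,0,0,0,-0.45],
    [0.8,3.8,0,0,0,-0.45],
    [1.2,3.7,0,0,0,-0.45],
    [1.2,3.6,0,0,0,-0.45],
    [1.6,3.5,0,0,0,-0.45],
    [1.6,3.5,0,0,0,-0.45],
    [1.9,3.3,0,0,0,-0.45],
    [2.0,3.3,0,0,0,-0.45],
    [2.2,3.1,0,0,0,-0.45],
    [2.3,3.1,0,0,0,-0.45],
    [2.6,2.9,0,0,0,-0.45],
    [2.6,2.8,0,0,0,-0.45],
  ],
)

```text
clock: 11.27
position: [517.7, 85.4, 111.8]
ee_rot: [0.467, 0.885, -0.003, -0.002]
contact_force: [-3.2, -5.0, 1.7]
gripper_width: 0.0
grasp_force: 2.6
```

Call:
play_rows(
  series=[
    [1.4,1.3,0,0,0,-0.2],
    [1.4,1.3,0,0,0,-0.2],
  ],
)

```text
clock: 11.43
position: [520.5, 88.0, 111.8]
ee_rot: [0.484, 0.875, -0.003, -0.002]
contact_force: [-3.1, -4.4, 3.0]
gripper_width: 0.3
grasp_force: 2.5
```

Call:
play_rows(
  series=[
    [1.5,1.2,0,0,0,-0.2],
    [1.5,1.2,0,0,0,-0.2],
    [0,0,0,0,0,0],
  ],
)

```text
clock: 11.68
position: [523.8, 90.5, 111.8]
ee_rot: [0.502, 0.865, -0.002, -0.002]
contact_force: [-4.3, -2.0, 2.2]
gripper_width: 0.4
grasp_force: 2.5
```

```bash
python3 look.py pics/w7.png
```

```text
11.6833 [523.8  90.5 111.8] [-4.3 -2.   2.2] [ 0.48  0.38 -0.4  -0.   -0.79 -3.1 ] [ 0.868  0.496 -0.006]
panel -30.440847630589317 156.4035207614683
```

Call:
play_rows(
  series=[
    [0.5,0.4,0,0,0,0.4],
    [0.8,0.6,0,0,0,0.2],
    [0,0,0,0,0,0],
  ],
)

```text
clock: 11.98
position: [525.5, 91.3, 111.6]
ee_rot: [0.474, 0.881, -0.002, -0.002]
contact_force: [-3.2, -4.3, 0.8]
gripper_width: -0.2
grasp_force: 2.2
```

Call:
play_rows(
  series=[
    [1.0,0.7,0,0,0,0],
    [1.0,0.7,0,0,0,0],
    [0,0,0,0,0,0],
  ],
)

```text
clock: 12.23
position: [527.5, 92.6, 111.6]
ee_rot: [0.474, 0.88, -0.002, -0.002]
contact_force: [-2.9, -4.7, 0.7]
gripper_width: 0.1
grasp_force: 2.1
```

```bash
python3 look.py pics/w7.png
```

```text
12.2333 [527.5  92.6 111.6] [-2.9 -4.7  0.7] [ 0.48  0.39 -0.4  -0.   -0.79 -3.03] [ 0.835  0.55  -0.005]
panel -26.355012554231138 157.4436701852438
```

View pics/w7.png

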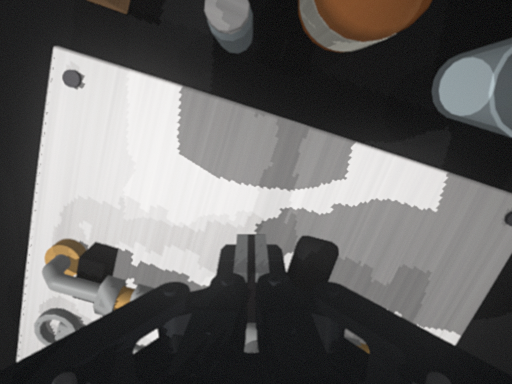

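Call:
play_rows(
  series=[
    [0.9,0.4,0,0,0,0],
    [0,0,0,0,0,0],
  ],
)

```text
clock: 12.45
position: [528.3, 93.0, 111.5]
ee_rot: [0.474, 0.88, -0.002, -0.002]
contact_force: [-3.6, -4.4, 0.0]
gripper_width: 0.1
grasp_force: 2.2
```

Call:
play_rows(
  series=[
    [0.6,0.2,0,0,0,0],
    [0,0,0,0,0,0],
  ],
)

```text
clock: 12.62
position: [528.9, 93.2, 111.6]
ee_rot: [0.474, 0.88, -0.002, -0.002]
contact_force: [-2.8, -3.5, 1.1]
gripper_width: -0.1
grasp_force: 2.2
```

Call:
play_rows(
  series=[
    [0.5,0.2,0,0,0,0],
    [0,0,0,0,0,0],
  ],
)

```text
clock: 12.78
position: [529.3, 93.5, 111.5]
ee_rot: [0.474, 0.88, -0.002, -0.002]
contact_force: [-3.7, -4.1, 1.1]
gripper_width: 0.1
grasp_force: 2.3
```

Call:
play_rows(
  series=[
    [0.5,0.2,0,0,0,0],
    [0,0,0,0,0,0],
  ],
)

```text
clock: 12.95
position: [529.7, 93.6, 111.5]
ee_rot: [0.474, 0.88, -0.002, -0.002]
contact_force: [-4.1, -3.1, 1.5]
gripper_width: -0.3
grasp_force: 2.5
```

Call:
play_rows(
  series=[
    [0.5,0.2,0,0,0,0],
    [0,0,0,0,0,0],
  ],
)

```text
clock: 13.12
position: [529.8, 93.6, 111.5]
ee_rot: [0.474, 0.88, -0.002, -0.003]
contact_force: [-5.3, -4.2, 2.1]
gripper_width: 0.2
grasp_force: 3.0
```

Call:
play_rows(
  series=[
    [0.5,0.2,0,0,0,0],
    [0,0,0,0,0,0],
  ],
)

```text
clock: 13.28
position: [529.8, 93.6, 111.4]
ee_rot: [0.474, 0.88, -0.003, -0.003]
contact_force: [-5.4, -4.7, 2.6]
gripper_width: -0.4
grasp_force: 3.5
```

Call:
play_rows(
  series=[
    [0.5,0.2,0,0,0,0],
    [0,0,0,0,0,0],
  ],
)

```text
clock: 13.45
position: [529.9, 93.6, 111.4]
ee_rot: [0.475, 0.88, -0.003, -0.003]
contact_force: [-7.6, -4.5, 3.7]
gripper_width: 0.2
grasp_force: 4.0
```

Call:
play_rows(
  series=[
    [0.5,0.2,0,0,0,0],
    [0,0,0,0,0,0],
  ],
)

```text
clock: 13.62
position: [530.0, 93.7, 111.4]
ee_rot: [0.475, 0.88, -0.004, -0.004]
contact_force: [-8.5, -4.7, 4.4]
gripper_width: -0.2
grasp_force: 4.5
```

Call:
play_rows(
  series=[
    [-5,-2,0,0,0,0],
    [-10,-3,0,0,0,0],
    [-5,-1,0,0,0,0],
    [0,0,20,0,0,0.3],
    [0,0,30,0,0,0.5],
    [0,0,30,0,0,0.5],
    [0,0,30,0,0,0.5],
    [0,0,30,0,0,0.5],
    [-5,-30,0,0,0,0.6],
    [-5,-30,0,0,0,0.6],
    [-5,-30,0,0,0,0.6],
    [-5,-30,0,0,0,0.6],
    [-10,-30,0,0,0,0.6],
    [-15,-30,0,0,0,0.6],
    [-15,-30,0,0,0,0.6],
    [-15,-30,0,0,0,0.6],
    [-15,-30,0,0,0,0.6],
    [-15,-30,0,0,0,0.6],
    [-15,-30,0,0,0,0.6],
    [-15,-30,0,0,0,0.6],
  ],
)

```text
clock: 15.28
position: [378.5, -271.6, 252.9]
ee_rot: [-0.005, 1.0, -0.0, 0.001]
contact_force: [1.3, -1.1, 0.3]
gripper_width: -0.0
grasp_force: 0.0
```

Call:
play_rows(
  series=[
    [-10,-30,0,0,0,0.6],
    [-10,-30,0,0,0,0.6],
    [-10,-30,0,0,0,0.6],
    [-10,-30,0,0,0,0.6],
    [-10,-30,0,0,0,0],
    [-10,-30,0,0,0,0],
    [-10,-30,0,0,0,0],
    [0,0,0,0,0,0],
    [0,0,0,0,0,0],
  ],
)

```text
clock: 16.03
position: [308.5, -481.6, 251.8]
ee_rot: [-0.127, 0.992, -0.0, -0.0]
contact_force: [0.2, -0.2, -0.9]
gripper_width: -0.1
grasp_force: 0.0
```

```bash
python3 look.py pics/x.png
python3 - <<'E'
from bench import *
import cv2
g=get_image("top");cv2.imwrite("pics/end.png",cv2.resize(g["image"][115:265,200:410,::-1],None,fx=3.8,fy=3.8,interpolation=cv2.INTER_CUBIC))
E
```

```text
16.0333 [ 308.5 -481.6  251.8] [ 0.2 -0.2 -0.9] [-0.72  0.3  -0.13  0.   -1.14 -0.6 ] [-0.253  0.968 -0.   ]
panel -392.68842538533727 -335.9695869182523
```

View pics/end.png

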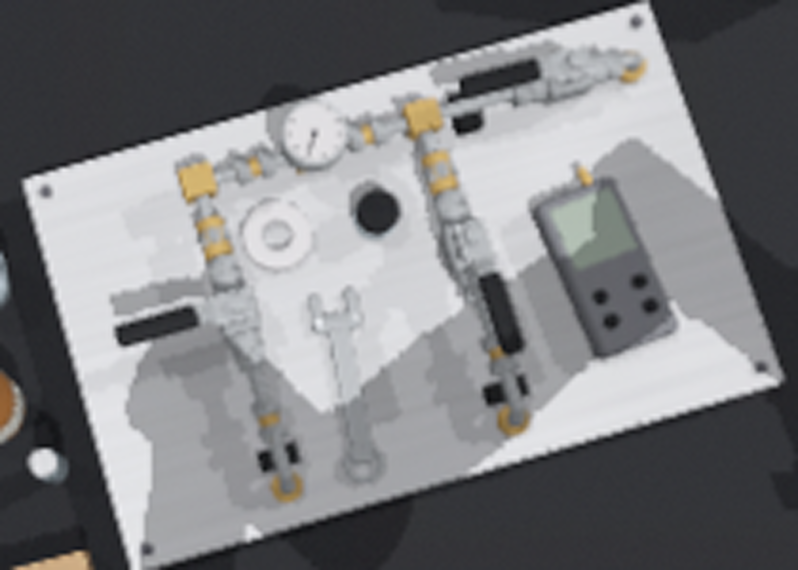

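Run:
```python
from bench import *
from h import *
g=get_image("top");gray=cv2.cvtColor(g["image"],cv2.COLOR_RGB2GRAY)
i0=cv2.cvtColor(cv2.imread("pics/top0.png"),cv2.COLOR_BGR2GRAY)
def ang(im,c,z=111):
    x0,y0=[int(v) for v in crop(*c)];m=np.zeros_like(im);m[y0-13:y0+14,x0-13:x0+14]=(im[y0-13:y0+14,x0-13:x0+14]<60)
    n,l,st,ce=cv2.connectedComponentsWithStats(m);k=l[y0,x0];ys,xs=np.nonzero(l==k)
    P=np.array([atz(g,a,b,z)[:2] for a,b in zip(xs,ys)]);w,V=np.linalg.eigh(np.cov(P.T))
    d=V[:,1];return len(xs),P.mean(0).round(1),np.degrees(np.arctan2(d[1],d[0]))%180-15.7
for n,im,c in[("standby0",i0,(396,256)),("duty0",i0,(257,384)),("standby1",gray,(501,313)),("duty1",gray,(157,325)),("out",gray,(500,78))]:print(n,ang(im,c))
```

```text
standby0 (100, array([602.2, -79.7]), np.float64(90.66118985508722))
duty0 (110, array([511. ,  19.5]), np.float64(-0.7095046185820415))
standby1 (113, array([ 560.7, -154.9]), np.float64(0.9322402056031827))
duty1 (103, array([553.6,  91.9]), np.float64(89.47391570964979))
out (104, array([ 735.3, -158.6]), np.float64(90.23740519937223))
```

```bash
python3 -c "
from bench import *
print(job_done())"
```

```text
the job is handed in; nothing more can be done
None
```

The carrier gas is now on the standby line: the standby valve was pushed fully open to its stop first, then the duty valve fully shut to its stop. The closing image shows both levers within about 1° of their end positions, the outlet valve still open and the objects on the deck where they were; I did not re-measure the bottles on the bench, which the arm stayed clear of.

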